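# Clear the parts bin, retrieve the buried spanner and hang it up

## Robot

A 6-joint arm with a two-finger parallel gripper is mounted at the origin on the work surface. World frame = base frame: x ahead of the robot, y to its left, z up, the work surface at z = 0. Lengths are in m, angles in rad, forces in N, time in s.
With the tool pointing down it reaches from about 0.375 to 0.75 m from the base axis. Payload 9 kg.
Tool frame: the origin (TCP) lies midway between the tips of the shut fingers; the grasp point (between the pads) lies 19 mm behind it; z points along the fingers, y is the line along which they close (so a half turn about z gives the same grasp; the last joint's range is limited). The gripper opens to 85 mm and grips with 20 to 120 N. Pads are 22 mm wide; open, the fingers measure 114 mm over their backs; the gripper's body (76 mm by 85 mm) begins 54 mm behind the grasp point. The pads swing forward as they close: fully open they stand 13 mm farther back than shut.
Start: joints at [1.026, 0.104, 0.097, 1.564, 0, 1.353], TCP at [0.193, 0.568, 0.231] pointing down, gripper open.
Joint ranges: [-2.99, 2.99], [-0.84, 1.86], [-1.1, 1.16], [-1.84, 2.11], [-1.51, 1.56], [-3.14, 3.14]. Speed limits (rad/s): [2.22, 2.22, 2.57, 3.14, 3.14, 3.14].

## Interface

Orientations are given as a unit quaternion [w, x, y, z].
In Python, from station import * gives the robot as it stands.
- The arm moves only by the shell command python3 -m handwheel 'ROWS' [OPENING] [FORCE]. ROWS is JSON, one flat list of numbers, 4 for each row, row after row: the shift along the world's x, y, z in m, then the turn about the world's z in rad. In form: [x, y, z, yaw, x, y, z, yaw, ...]. A call has 1 to 20 rows; each row shifts and turns the commanded pose from where the row before left it; what a row does not reach is not made up. A row lasts 1/8 s, in which the tool goes at most 62.5 mm and 10.7 degrees, less where a joint would pass 70% of its speed; a pose out of reach is approached as far as the arm can. A call is refused whole if a number of a shift passes 0.0625 or a number of a turn 0.188, either way. A call with a gripper value outside its range is refused whole. OPENING is the opening, from 0 (shut) to 1 (fully open), set as the call begins (- or left out, the last holds). The fingers move at their own pace and stop on an object; FORCE is the grip in N (left out, the last holds). Time passes only in rows, so rows that do not move let the fingers close. It gives the time, the measured TCP pose, the force, the opening and the grip force at its end, in the units of the state.
- read_state(): the state, without advancing time (a new reading comes with each control period).
- camera(name): name is "scene" or "top"; returns the picture (480x640x3 uint8, red, green, blue); there is no depth.
- calibration(name): a dict with "camera_matrix" (3x3 intrinsics, pixels), "k1" (the pictures are not rectified: a ray, as slopes to the right and down, at radius r is drawn at 1 + k1 r^2 times it, then the intrinsics apply), "position" and "rotation" of the camera in the world. Camera axes: x right, y down, z forward; pixel columns grow to the right and rows downward; lengths in m; the calibration is good to about 2 mm. A picture is of the moment at which its call begins. calibration takes no time and is no camera call.
- hand_in(): hands the job in; it is judged then, once.
Trained networks look in the newest picture that a camera, given by its name, has taken for a name from the list of things; names that differ only in an ending like _2 or _b are one class to them, and where a whole thing is asked for, a point or a joint stands for the part that bears it (a point fixed in the world has none). Each returns a list of dicts, best first, with "p" (0 to 1); they miss things now and then, are a little off and sometimes report something else, mostly with a low value. They report only what shows in the picture. A call takes as long as a camera call.
- look_for(label, camera): "xy" ([column, row] in pixels, amid what is visible of it).
- trace(label, camera): "region" (480x640 bool, what is visible of it) and "xy" ([column, row] in pixels, amid what is visible of it).
- pinpoint(label, camera): "xy" ([column, row] in pixels: a listed point, or the origin of a listed thing).
The state is a dict: "time": time; "q": joint angles; "qvel": joint speeds; "effort": joint torques, N m; "position": TCP position; "tool_rot": TCP orientation; "ft_force": force on the tool from outside, world axes, zero at the start; "wrist_torque": the same for the moment, N m; "finger_gap": finger opening in m; "grip_force": force on a finger pad.
Only numpy, scipy, OpenCV 4.12 (cv2) and the standard library are available. Lean on these libraries where they do the work, as an engineer would, in place of code of your own. Each camera call takes 0.05 s, during which the arm holds its last target. There are 200 camera calls.

## Task

Tip the black parts bin's sprung cover open until it snaps back, then move all the loose electronic parts lying in the bin into the flat aluminium tray, each on the tray's own floor and none on top of another. Then lift out the flat ring spanner they were burying, hang it by its ring on the hook of the tool stand so that it dangles freely, and finally snap the bin's cover shut again. Leave the other things on the bench where they are.

Things in the scene. Friction and masses are not known exactly. Their poses are not given: they have to be found in the camera images.
- bin: Black open-topped bin fixed to the bench, 290 mm (x) by 200 mm (y) outside, 60 mm high, walls and floor 5 mm thick. Origin: centre of its underside, on the bench. Its cover is hinged along the top of its +y wall, so the hinge line lies at y = +100 mm, z = 60 mm in the bin's frame, parallel to x.
- flap (a joint): Angle of the grey sprung half cover, rad: 0 = shut, 2.0 = open stop, leaning outwards over the bin's +y side. Bistable: past its snap point, at about 0.9 rad, it springs to the other stop. The plate is 286 mm (x) by 110 mm, 3 mm thick; shut, it lies level on the rim from the hinge line towards -y.
- flap_tab (a point): Top middle of the tab that stands 63 mm up from the shut cover, 60 mm wide (along x), 5 mm thick, 22.5 mm inwards of the hinge line. To open: push it outwards (+y of the bin, about 6 N) with shut fingertips 40 mm above the hinge line, sweeping on to 70 mm beyond the hinge line. Open, it lies about level, reaching 65 mm outside the hinge line.
- flap_edge (a point): Middle of the cover's free edge, 110 mm from the hinge line. Open, it stands 100 mm above and 46 mm outside the hinge line. To shut: push the plate's outer face inwards (-y of the bin, about 5 N) with fingertips about 85 mm above the hinge line, sinking to 65 mm (the gripper must stay clear of the edge, which passes 110 mm), until they are 85 mm past the hinge line; it then snaps shut.
- spanner: Flat steel ring spanner, 215 mm long, 8 mm thick, about 0.22 kg, lying on the bin's floor under the loose parts. Origin: underside, at the middle of its 26 mm wide handle and near its centre of mass. x runs along it towards the ring, z is its upward face normal; the jaw end (43 mm wide) is at x = -103 to -63 mm; the plain handle to grip spans x = -55 to +55 mm.
- spanner_eye (a point): Centre of the spanner's ring, 85 mm along +x from its origin; hole 28 mm across, ring 50 mm outside.
- heatsink: Loose part that starts in the bin on top of the spanner; may be absent (the state then gives None). Origin: centre of its underside, z up. Finned aluminium heat sink 34 (x) by 40 (y) by 28 mm high.
- transformer: Loose part that starts in the bin on top of the spanner; may be absent (the state then gives None). Origin: centre of its underside, z up. Small transformer, dark core 34 (x) by 44 (y) mm and 22 mm high, copper-coloured bobbin 24 by 32 mm rising to 32 mm.
- relay: Loose part that starts in the bin on top of the spanner; may be absent (the state then gives None). Origin: centre of its underside, z up. White relay box 30 (x) by 34 (y) by 30 mm high.
- terminal: Loose part that starts in the bin on top of the spanner; may be absent (the state then gives None). Origin: centre of its underside, z up. Grey terminal block 34 (x) by 42 (y) by 28 mm high.
- choke: Loose part that starts in the bin on top of the spanner; may be absent (the state then gives None). Origin: centre of its underside, z up. Round black potted choke, 36 mm across, 30 mm high.
- tray: Shallow aluminium tray fixed to the bench, 220 mm (x) by 200 mm (y) outside, 26 mm high, walls and floor 4 mm thick, empty at the start. Origin: centre of its underside. It may be to the left or to the right of the bin.
- stand: Tool stand fixed to the bench on the other side of the bin: base plate 90 (x) by 120 (y) by 12 mm, a post 16 mm across at x = +15 mm, 242 mm high. From the post's top a hook of 8 mm bar runs level towards -x (bar centre 238 mm above the bench) to x = -35 mm and turns straight up there, its tip 272 mm above the bench. Origin: centre of the base's underside.
- hook_tip (a point): The top of the hook's upturned end, at x = -35 mm, 272 mm high in the stand's frame. The upturned end rises 30 mm above the level bar.
- hook_seat (a point): Where the centre of the spanner's ring comes to be when it hangs on the level bar, 228 mm above the bench. Lowered flat over the upturned end by about 20 mm with its handle towards -x and let go, the spanner swings down by itself and hangs here.
- screwdriver: Bystander: screwdriver lying near the robot; leave alone.
- meter: Bystander: yellow handheld multimeter beyond the bin; leave alone.
- spool: Bystander: solder spool, 56 mm across, beyond the bin; leave alone.
- cutters: Bystander: side cutters with green handles near the robot; leave alone.
- cup: Bystander: white plastic cup beyond the bin; leave alone.
- psu_brick: Bystander: black power brick near the robot; leave alone.

How it is judged:
By the outcome, as a careful person would: the job done as asked, in the order asked, and still so for the second after the job is handed in, with the robot touching nothing.
Of heatsink, transformer, relay, terminal, choke only 3 to 5 are there at a start; the rules pass over those that are not, and their reading is None.
At some moment in a run one of heatsink, transformer, relay, terminal, choke may be knocked a few centimetres aside while the robot is not near it.
It also fails if it takes over 210 s, if anything falls off the work surface, if the arm or the gripper's body presses on something with over 40 N, if the wrist force passes 120 N, or if a joint passes its speed limit or range.

## Working session

There is one attempt and no reset: what is moved stays moved. The work goes in short steps, Python scripts to look and compute and a shell command to move; the robot and the scene stay as the last step left them, time stands still between calls to the robot, and variables do not carry over. Pictures are saved under pics/ and viewed, at most 14 in all, crops included, and the job is handed in when it is done.

```bash
ls; mkdir -p pics; cat > h.py <<'E'
from station import *
import numpy as np, cv2
def ray(cam,uv):
    c=calibration(cam);K=np.array(c["camera_matrix"]);R=np.array(c["rotation"]);p=np.array(c["position"])
    d=np.array([(uv[0]-K[0,2])/K[0,0],(uv[1]-K[1,2])/K[1,1]]);s=d.copy()
    for _ in range(20): s=d/(1+c["k1"]*(s@s))
    return p,R@np.array([s[0],s[1],1])
def at(cam,uv,z):
    p,d=ray(cam,uv);return p+d*(z-p[2])/d[2]
def proj(cam,P):
    c=calibration(cam);K=np.array(c["camera_matrix"]);R=np.array(c["rotation"]);q=R.T@(np.array(P)-np.array(c["position"]))
    s=q[:2]/q[2];s=s*(1+c["k1"]*(s@s));return K[0,0]*s[0]+K[0,2],K[1,1]*s[1]+K[1,2]
def save(cam,n):
    im=camera(cam);cv2.imwrite(f"pics/{n}.png",im[:,:,::-1]);return im
E
python3 - <<'E'
from h import *
np.set_printoptions(precision=3,suppress=True)
save("top","t0");save("scene","s0")
for c in("top","scene"):
    k=calibration(c);print(c,k["camera_matrix"],k["k1"],k["position"],np.array(k["rotation"]))
H=dict(bin=0,tray=0,stand=0,flap_tab=.123,flap_edge=.06,hook_tip=.272,heatsink=.013,transformer=.013,relay=.013,terminal=.013,choke=.013,spanner=.005)
for n,z in H.items():
    for c in("top","scene"):
        r=pinpoint(n,c)
        print(n,c,[(round(a["p"],2),np.round(a["xy"]),at(c,a["xy"],z)) for a in r[:2]])
s=read_state();print(s["time"],s["position"],s["tool_rot"],s["finger_gap"])
E
```

```text
pics
top [[584.997   0.    323.163]
 [  0.    584.997 240.523]
 [  0.      0.      1.   ]] -0.17819630553240753 [ 0.241 -0.005  1.656] [ 0.06  -0.702  0.707 -0.062]
scene [[614.718   0.    320.096]
 [  0.    614.718 245.779]
 [  0.      0.      1.   ]] -0.06663670814693258 [ 0.909 -0.718  1.173] [-0.326  0.91   0.246 -0.079]Traceback (most recent call last):
  File "<stdin>", line 10, in <module>
  File "h.py", line 9, in at
    p,d=ray(cam,uv);return p+d*(z-p[2])/d[2]
        ~~~^^^^^^^^
  File "h.py", line 7, in ray
    return p,R@np.array([s[0],s[1],1])
             ~^~~~~~~~~~~~~~~~~~~~~~~~
ValueError: matmul: Input operand 1 has a mismatch in its core dimension 0, with gufunc signature (n?,k),(k,m?)->(n?,m?) (size 3 is different from 4)
```

Rotation is a quaternion.

```bash
sed -i 's/R=np.array(c\["rotation"\])/R=Q(c["rotation"])/' h.py; sed -i '2a from scipy.spatial.transform import Rotation\ndef Q(q): return Rotation.from_quat(np.roll(q,-1)).as_matrix()' h.py
cat > look.py <<'E'
from h import *
np.set_printoptions(precision=3,suppress=True)
H=dict(bin=0,tray=0,stand=0,flap_tab=.123,flap_edge=.06,hook_tip=.272,heatsink=.013,transformer=.013,relay=.013,terminal=.013,choke=.013,spanner=.005)
def tell(names,f=pinpoint,cams=("top","scene")):
  for n in names:
    for c in cams:
        print(n,c,[(round(float(a["p"]),2),np.round(a["xy"]),at(c,a["xy"],H.get(n,.013))) for a in f(n,c)[:2]])
E
python3 - <<'E'
from look import *
save("top","t1");save("scene","s1")
tell(H)
s=read_state();print(s["time"],s["position"],s["tool_rot"],s["finger_gap"])
E
```

```text
bin top []
bin scene [(0.97, array([327., 302.]), array([ 0.547, -0.017,  0.   ]))]
tray top [(0.68, array([384., 178.]), array([ 0.716, -0.193,  0.   ])), (0.67, array([440., 249.]), array([ 0.505, -0.35 ,  0.   ]))]
tray scene [(0.95, array([232., 410.]), array([ 0.51 , -0.345,  0.   ]))]
stand top [(0.71, array([206., 250.]), array([0.505, 0.325, 0.   ]))]
stand scene [(0.56, array([381., 203.]), array([0.515, 0.327, 0.   ]))]
flap_tab top [(0.56, array([294., 225.]), array([0.552, 0.067, 0.123]))]
flap_tab scene [(0.61, array([348., 240.]), array([0.544, 0.076, 0.123]))]
flap_edge top [(0.83, array([327., 231.]), array([ 0.549, -0.023,  0.06 ])), (0.73, array([322., 233.]), array([ 0.542, -0.01 ,  0.06 ]))]
flap_edge scene [(0.62, array([329., 288.]), array([ 0.551, -0.018,  0.06 ])), (0.55, array([325., 301.]), array([ 0.561, -0.053,  0.06 ]))]
hook_tip top [(0.77, array([187., 249.]), array([0.465, 0.319, 0.272]))]
hook_tip scene [(0.65, array([376., 120.]), array([0.483, 0.311, 0.272]))]
heatsink top [(0.57, array([401., 316.]), array([ 0.313, -0.228,  0.013]))]
heatsink scene
[... 252 characters left out ...]
ay([ 0.55 , -0.   ,  0.013])), (0.5, array([360., 318.]), array([ 0.636, -0.025,  0.013]))]
relay top [(0.37, array([241., 309.]), array([0.335, 0.221, 0.013]))]
relay scene []
terminal top [(0.62, array([323., 222.]), array([ 0.582, -0.01 ,  0.013]))]
terminal scene [(0.64, array([346., 308.]), array([ 0.596, -0.016,  0.013]))]
choke top [(0.38, array([324., 206.]), array([ 0.631, -0.014,  0.013]))]
choke scene [(0.62, array([362., 317.]), array([ 0.637, -0.021,  0.013])), (0.29, array([299., 201.]), array([0.334, 0.211, 0.013]))]
spanner top []
spanner scene [(0.54, array([362., 320.]), array([ 0.64 , -0.023,  0.005]))]
1.45 [0.193 0.568 0.231] [0.    0.163 0.987 0.   ] 0.08527843399667216
```

View pics/t0.png

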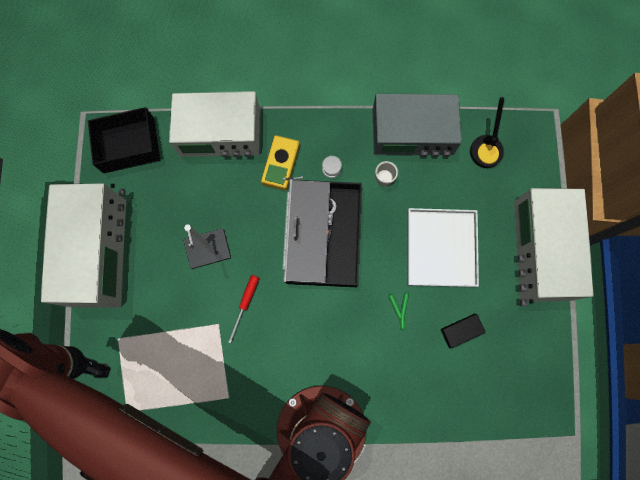

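View pics/s0.png

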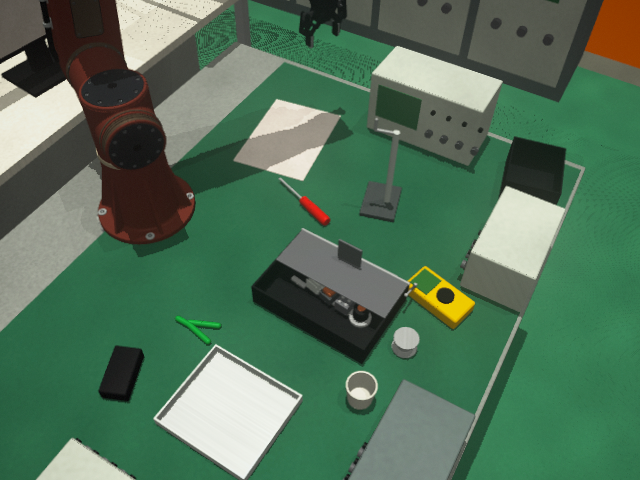

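```bash
python3 - <<'E'
from look import *
t=cv2.imread("pics/t1.png");s=cv2.imread("pics/s1.png")
a=cv2.resize(t[215:280,170:240],(400,371),interpolation=3)
b=cv2.resize(s[110:225,350:420],(366,600),interpolation=3)
im=np.zeros((600,800,3),np.uint8);im[:371,:400]=a;im[:,420:786]=b
c=cv2.resize(s[225:365,245:415],None,fx=1.6,fy=1.6,interpolation=3);im[375:375+224,:272]=c
cv2.imwrite("pics/c1.png",im)
for n,z in(("stand",0.012),("tray",.026),("bin",.06)):
  for cam in("top","scene"):
    r=trace(n,cam)
    if r:
        m=r[0]["region"].astype(np.uint8);cs=max(cv2.findContours(m,0,1)[0],key=len)
        P=np.array([at(cam,p[0],z)[:2] for p in cs],np.float32)
        (ctr,wh,ang)=cv2.minAreaRect(P);print(n,cam,round(float(r[0]["p"]),2),np.array(ctr),np.array(wh),ang)
E
```

```text
stand top 0.87 [0.528 0.326] [0.13  0.123] 13.85617733001709
stand scene 0.58 [0.467 0.445] [0.094 0.393] 21.419511795043945
tray top 0.68 [ 0.506 -0.351] [0.205 0.224] 88.11690521240234
tray scene 0.67 [ 0.511 -0.353] [0.208 0.229] 87.50106048583984
bin top 0.94 [ 0.551 -0.006] [0.222 0.307] 87.19775390625
bin scene 0.66 [ 0.556 -0.011] [0.258 0.304] 86.6112289428711
```

View pics/c1.png

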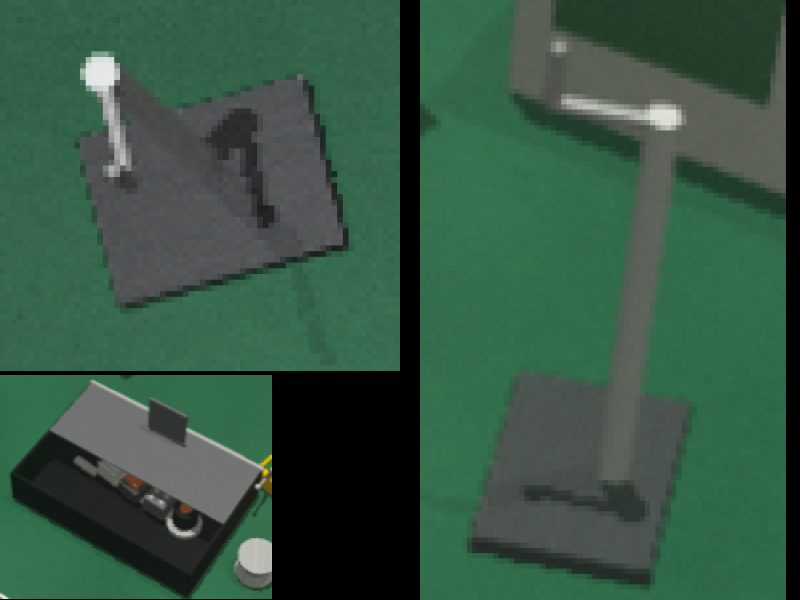

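```bash
python3 - <<'E'
from look import *
f=lambda a:(170+a[0]/5.714-.4,215+a[1]/5.714-.4)
C=[at("top",f(p),.012) for p in((80,140),(303,78),(347,244),(122,303))]
for c in C:print(c)
print("ctr",np.mean(C,0), np.degrees(np.arctan2(*(C[0]-C[3])[[1,0]])),np.linalg.norm(C[0]-C[3]),np.linalg.norm(C[0]-C[1]))
for n,u,v,z in(("tip",f((117,172)),(376.4,118.6),.272),("post",f((100,73)),(396.6,132.2),.242)):
    print(n,at("top",u,z),at("scene",v,z))
# tray corners, bin corners (top)
for n,z,cs in(("bin",.06,((360,184),(359,286),(284,283),(289,180))),("tray",.026,((408,209),(478,210),(479,287),(408,286)))):
    for p in cs: print(n,at("top",p,z))
m,z="tab",.123
print(at("top",(296,218),z),at("top",(296,241),z))
p=read_state();print(p["time"])
E
```

```text
[0.536 0.391 0.012]
[0.567 0.277 0.012]
[0.483 0.253 0.012]
[0.453 0.366 0.012]
ctr [0.51  0.322 0.012] 16.224035816662624 0.08631756832140766 0.11727975914978066
tip [0.476 0.312 0.272] [0.48  0.316 0.272]
post [0.525 0.327 0.242] [0.528 0.33  0.242]
bin [ 0.683 -0.117  0.06 ]
bin [ 0.394 -0.109  0.06 ]
bin [0.404 0.097 0.06 ]
bin [0.695 0.084 0.06 ]
tray [ 0.617 -0.256  0.026]
tray [ 0.614 -0.46   0.026]
tray [ 0.391 -0.452  0.026]
tray [ 0.396 -0.249  0.026]
[0.572 0.061 0.123] [0.509 0.061 0.123]
1.75
```

```bash
python3 -m handwheel '[0,0,0.04,0,0,0,0.04,0,0,0,0.04,0,0.027,-0.042,0,0.022,0.027,-0.042,0,0.022,0.027,-0.042,0,0.022,0.027,-0.042,0,0.022,0.027,-0.042,0,0.022,0.027,-0.042,0,0.022,0.027,-0.042,0,0.022,0.027,-0.042,0,0.022,0.027,-0.042,0,0.022,0.027,-0.042,0,0.022,0.027,-0.042,0,0.022,0.027,-0.042,0,0.022,0.027,-0.042,0,0.022,0,0,0,0]' 0
```

```text
time: 3.88
position: [0.5447, 0.0195, 0.3501]
tool_rot: [-0.001, 0.022, 1.0, -0.0]
ft_force: [0.2, -0.1, 0.1]
finger_gap: 0.0001
grip_force: 0.0
```

```bash
python3 -m handwheel '[0,0,-0.05,0,0,0,-0.05,0,0,0,-0.05,0,0,0,-0.05,0,0,0,-0.05,0,0,0,0,0]'; python3 -m handwheel '[0.0005,0.011,0,0,0.0005,0.011,0,0,0.0005,0.011,0,0,0.0005,0.011,0,0,0.0005,0.011,0,0,0.0005,0.011,0,0,0.0005,0.011,0,0,0.0005,0.011,0,0,0.0005,0.011,0,0,0.0005,0.011,0,0,0.0005,0.011,0,0,0.0005,0.011,0,0,0.0005,0.011,0,0,0,0,0,0,0,0,0,0]'
```

```text
time: 4.62
position: [0.5405, 0.0235, 0.098]
tool_rot: [-0.003, 0.02, 1.0, 0.001]
ft_force: [-0.5, -0.5, 0.9]
finger_gap: 0.0
grip_force: 0.0
time: 6.5
position: [0.5502, 0.1657, 0.1017]
tool_rot: [0.0, 0.02, 1.0, 0.0]
ft_force: [-1.0, 4.2, 5.5]
finger_gap: 0.0003
grip_force: 0.0
```

```bash
python3 -m handwheel '[0,0.005,0.04,0,0,0.005,0.05,0,0,0,0.05,0,0,0,0.05,0,0,0,0.05,0,-0.04,0.035,0.01,0,-0.04,0.035,0,0,-0.04,0.035,0,0,-0.04,0.035,0,0,-0.04,0.035,0,0,0,0,0,0]' 1
python3 - <<'E'
from look import *
t=save("top","t2");s=save("scene","s2")
a=cv2.resize(t[170:295,270:375],None,fx=3.8,fy=3.8,interpolation=3);b=cv2.resize(s[215:365,245:420],None,fx=2.2,fy=2.2,interpolation=3)
im=np.zeros((600,800,3),np.uint8);im[:a.shape[0],:a.shape[1]]=a;im[:b.shape[0],415:415+b.shape[1]]=b
cv2.imwrite("pics/c2.png",im[:,:,::-1])
tell("heatsink transformer relay terminal choke spanner spanner_eye".split())
E
```

```text
time: 7.88
position: [0.3479, 0.3517, 0.3517]
tool_rot: [0.0, 0.018, 1.0, 0.0]
ft_force: [0.6, 0.4, 0.2]
finger_gap: 0.0855
grip_force: 0.0
heatsink top [(0.45, array([321., 246.]), array([ 0.513, -0.006,  0.013])), (0.38, array([325., 204.]), array([ 0.638, -0.018,  0.013]))]
heatsink scene [(0.91, array([317., 286.]), array([0.508, 0.003, 0.013])), (0.35, array([406., 347.]), array([ 0.756, -0.038,  0.013]))]
transformer top [(0.65, array([324., 233.]), array([ 0.55 , -0.015,  0.013]))]
transformer scene [(0.62, array([329., 295.]), array([ 0.546, -0.006,  0.013]))]
relay top [(0.37, array([400., 318.]), array([ 0.308, -0.226,  0.013]))]
relay scene []
terminal top [(0.6, array([323., 219.]), array([ 0.591, -0.013,  0.013])), (0.37, array([323., 233.]), array([ 0.55 , -0.011,  0.013]))]
terminal scene [(0.64, array([347., 306.]), array([ 0.595, -0.011,  0.013]))]
choke top [(0.71, array([326., 208.]), array([ 0.625, -0.021,  0.013]))]
choke scene [(0.51, array([358., 315.]), array([ 0.627, -0.021,  0.013])), (0.4, array([406., 346.]), array([ 0.753, -0.038,  0.013]))]
spanner top [(0.75, array([324., 237.]), array([ 0.541, -0.015,  0.005]))]
spanner scene []
spanner_eye top [(0.58, array([326., 201.]), array([ 0.644, -0.021,  0.013])), (0.38, array([326., 221.]), array([ 0.587, -0.019,  0.013]))]
spanner_eye scene [(0.71, array([360., 318.]), array([ 0.635, -0.025,  0.013]))]
```

View pics/c2.png

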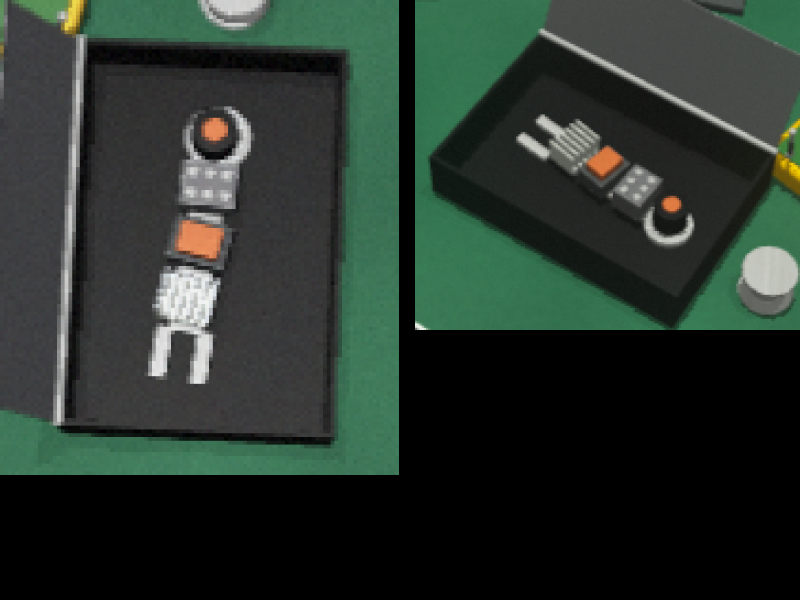

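```bash
python3 - <<'E'
from look import *
for n,uv,z in(("heat",(188,296),.041),("trafo",(201,241),.045),("term",(209,185),.041),("choke",(214,129),.043),("ring",(217,138),.013),("jaw",(180,358),.013)):
    print(n,at("top",(270+uv[0]/3.8-.4,170+uv[1]/3.8-.4),z))
for n,uv,z in(("heat",(575,146),.041),("trafo",(605,160),.045),("term",(640,184),.041),("choke",(671,204),.043)):
    print(n,at("scene",(245+(uv[0]-415)/2.2-.4,215+uv[1]/2.2-.4),z))
E
```

```text
heat [0.505 0.    0.041]
trafo [ 0.545 -0.01   0.045]
term [ 0.588 -0.016  0.041]
choke [ 0.63  -0.02   0.043]
ring [ 0.631 -0.022  0.013]
jaw [0.463 0.006 0.013]
heat [ 0.512 -0.003  0.041]
trafo [ 0.549 -0.005  0.045]
term [ 0.592 -0.01   0.041]
choke [ 0.631 -0.017  0.043]
```

```bash
python3 -m handwheel '[0.0179,-0.0392,0,-0.013,0.0179,-0.0392,0,-0.013,0.0179,-0.0392,0,-0.013,0.0179,-0.0392,0,-0.013,0.0179,-0.0392,0,-0.013,0.0179,-0.0392,0,-0.013,0.0179,-0.0392,0,-0.013,0.0179,-0.0392,0,-0.013,0.0179,-0.0392,0,-0.013,0,0,-0.05,0,0,0,-0.05,0,0,0,-0.05,0,0,0,-0.05,0,0,0,-0.04,0,0,0,0,0,0,0,0,0]' 1 40
python3 - <<'E'
from look import *
save("scene","s3");s=read_state();print(s["position"],s["tool_rot"])
tell(["heatsink"],cams=("scene",))
E
```

```text
time: 10.68
position: [0.512, -0.0027, 0.1132]
tool_rot: [0.001, 0.079, 0.997, -0.0]
ft_force: [0.6, 0.6, 1.3]
finger_gap: 0.0855
grip_force: 0.0
[ 0.512 -0.003  0.114] [ 0.002  0.079  0.997 -0.   ]
heatsink scene [(0.89, array([320., 288.]), array([0.516, 0.001, 0.013])), (0.41, array([380., 203.]), array([0.517, 0.312, 0.013]))]
```

```bash
python3 -m handwheel '[0,0.001,-0.04,0,0,0,-0.035,0,0,0,-0.024,0,0,0,0,0,0,0,0,0]' 1 && python3 -m handwheel '[0,0,0,0,0,0,0,0,0,0,0,0,0,0,0,0,0,0,0,0,0,0,0,0]' 0 40
```

```text
time: 11.4
position: [0.5126, -0.0019, 0.0144]
tool_rot: [0.001, 0.079, 0.997, -0.0]
ft_force: [-0.0, -0.1, -0.4]
finger_gap: 0.0854
grip_force: 0.0
time: 12.15
position: [0.5118, -0.0016, 0.0133]
tool_rot: [0.001, 0.079, 0.997, 0.0]
ft_force: [-1.1, 1.5, 5.4]
finger_gap: 0.0399
grip_force: 40.0
```

```bash
python3 -m handwheel '[0,0,0.02,0,0,0,0.04,0,0,0,0.05,0,0,0,0.02,0,0,0,0,0]'
```

```text
time: 12.78
position: [0.5121, -0.0018, 0.1433]
tool_rot: [0.001, 0.079, 0.997, -0.0]
ft_force: [-0.0, -0.3, -1.5]
finger_gap: 0.0399
grip_force: 40.2
```

```bash
python3 -m handwheel '[-0.0106,-0.0436,0,0.015,-0.0106,-0.0436,0,0.015,-0.0106,-0.0436,0,0.015,-0.0106,-0.0436,0,0.015,-0.0106,-0.0436,0,0.015,-0.0106,-0.0436,0,0.015,-0.0106,-0.0436,0,0.015,-0.0106,-0.0436,0,0.015,0,0,0,0,0,0,0,0]'
```

```text
time: 14.02
position: [0.4258, -0.3493, 0.1404]
tool_rot: [-0.001, 0.019, 1.0, 0.001]
ft_force: [0.2, 0.1, -0.3]
finger_gap: 0.0396
grip_force: 40.4
```

```bash
python3 -m handwheel '[0,0,-0.04,0,0,0,-0.04,0,0,0,-0.03,0,0,0,-0.015,0,0,0,-0.006,0,0,0,-0.004,0,0,0,-0.002,0,0,0,0,0]'
```

```text
time: 15.02
position: [0.4266, -0.3507, 0.0059]
tool_rot: [0.0, 0.019, 1.0, -0.0]
ft_force: [-0.0, -0.3, -0.4]
finger_gap: 0.0399
grip_force: 40.4
```

```bash
python3 -m handwheel '[0,0,0,0,0,0,0,0,0,0,0,0,0,0,0.03,0,0,0,0.05,0,0,0,0.05,0,0.015,0.0428,0,-0.015,0.015,0.0428,0,-0.015,0.015,0.0428,0,-0.015,0.015,0.0428,0,-0.015,0.015,0.0428,0,-0.015,0.015,0.0428,0,-0.015,0.015,0.0428,0,-0.015,0.015,0.0428,0,-0.015,0,0,0,0,0,0,0,0]' 1
python3 - <<'E'
from look import *
save("scene","s4");save("top","t4")
tell(["transformer","terminal","choke","heatsink"])
E
```

```text
time: 17.02
position: [0.5463, -0.0081, 0.1353]
tool_rot: [-0.0, 0.079, 0.997, -0.0]
ft_force: [-0.4, -0.7, -0.2]
finger_gap: 0.0857
grip_force: 0.0
transformer top []
transformer scene [(0.83, array([331., 296.]), array([ 0.551, -0.005,  0.013])), (0.34, array([358., 319.]), array([ 0.633, -0.028,  0.013]))]
terminal top []
terminal scene [(0.69, array([349., 307.]), array([ 0.6  , -0.011,  0.013])), (0.54, array([370., 218.]), array([0.518, 0.253, 0.013]))]
choke top []
choke scene [(0.6, array([357., 318.]), array([ 0.629, -0.027,  0.013])), (0.54, array([327., 301.]), array([ 0.549, -0.023,  0.013]))]
heatsink top [(0.67, array([281., 164.]), array([0.757, 0.111, 0.013])), (0.53, array([441., 278.]), array([ 0.42 , -0.347,  0.013]))]
heatsink scene [(0.8, array([195., 393.]), array([ 0.429, -0.356,  0.013]))]
```

Heatsink is in the tray at (0.425, -0.351). Transformer next.

```bash
python3 -m handwheel '[0.002,0,-0.05,0,0,0,-0.04,0,0,0,-0.025,0,0,0,-0.006,0,0,0,0,0]' 1 && python3 -m handwheel '[0,0,0,0,0,0,0,0,0,0,0,0,0,0,0,0,0,0,0,0,0,0,0,0]' 0 40 && python3 -m handwheel '[0,0,0.02,0,0,0,0.04,0,0,0,0.05,0,0,0,0.02,0,0,0,0,0]'
```

```text
time: 18.15
position: [0.5486, -0.008, 0.0149]
tool_rot: [0.0, 0.079, 0.997, 0.0]
ft_force: [0.5, 0.2, -0.2]
finger_gap: 0.085
grip_force: 0.0
time: 18.9
position: [0.5492, -0.0081, 0.0157]
tool_rot: [0.001, 0.079, 0.997, -0.0]
ft_force: [-1.2, 0.5, 5.5]
finger_gap: 0.0435
grip_force: 39.6
time: 19.52
position: [0.5493, -0.0082, 0.1455]
tool_rot: [0.001, 0.079, 0.997, -0.0]
ft_force: [0.3, 0.3, -2.2]
finger_gap: 0.0436
grip_force: 40.1
```

```bash
python3 -m handwheel '[-0.0088,-0.0431,0,0.015,-0.0088,-0.0431,0,0.015,-0.0088,-0.0431,0,0.015,-0.0088,-0.0431,0,0.015,-0.0088,-0.0431,0,0.015,-0.0088,-0.0431,0,0.015,-0.0088,-0.0431,0,0.015,-0.0088,-0.0431,0,0.015,0,0,0,0,0,0,0,0,0,0,-0.05,0,0,0,-0.04,0,0,0,-0.025,0,0,0,-0.012,0,0,0,-0.006,0,0,0,-0.003,0,0,0,-0.001,0,0,0,0,0]'
```

```text
time: 21.78
position: [0.4783, -0.3531, 0.008]
tool_rot: [0.0, 0.019, 1.0, -0.0]
ft_force: [-0.5, 0.0, -0.4]
finger_gap: 0.0437
grip_force: 40.2
```

```bash
python3 -m handwheel '[0,0,0,0,0,0,0,0,0,0,0,0,0,0,0.03,0,0,0,0.05,0,0,0,0.05,0,0.0144,0.0426,0,-0.01,0.0144,0.0426,0,-0.01,0.0144,0.0426,0,-0.01,0.0144,0.0426,0,-0.01,0.0144,0.0426,0,-0.01,0.0144,0.0426,0,-0.01,0.0144,0.0426,0,-0.01,0.0144,0.0426,0,-0.01,0,0,0,0,0,0,0,0]' 1
python3 - <<'E'
from look import *
save("scene","s5");save("top","t5")
tell(["terminal","choke","transformer","heatsink"])
E
```

```text
time: 23.78
position: [0.5931, -0.0122, 0.1373]
tool_rot: [-0.0, 0.059, 0.998, -0.0]
ft_force: [0.6, -0.1, -0.0]
finger_gap: 0.0852
grip_force: 0.0
terminal top []
terminal scene [(0.87, array([345., 309.]), array([ 0.594, -0.02 ,  0.013]))]
choke top []
choke scene [(0.72, array([358., 402.]), array([ 0.724, -0.205,  0.013])), (0.62, array([359., 316.]), array([ 0.63 , -0.022,  0.013]))]
transformer top [(0.46, array([445., 258.]), array([ 0.477, -0.359,  0.013]))]
transformer scene [(0.6, array([218., 405.]), array([ 0.486, -0.354,  0.013]))]
heatsink top [(0.44, array([442., 277.]), array([ 0.421, -0.349,  0.013]))]
heatsink scene [(0.59, array([195., 394.]), array([ 0.43 , -0.358,  0.013]))]
```

```bash
python3 -m handwheel '[0,-0.002,-0.05,0,0,0,-0.04,0,0,0,-0.025,0,0,0,-0.008,0,0,0,0,0]' 1 && python3 -m handwheel '[0,0,0,0,0,0,0,0,0,0,0,0,0,0,0,0,0,0,0,0,0,0,0,0]' 0 40 && python3 -m handwheel '[0,0,0.02,0,0,0,0.04,0,0,0,0.05,0,0,0,0.02,0,0,0,0,0]'
```

```text
time: 24.9
position: [0.5933, -0.0139, 0.0146]
tool_rot: [0.0, 0.059, 0.998, 0.0]
ft_force: [-0.2, -0.4, 0.5]
finger_gap: 0.0852
grip_force: 0.0
time: 25.65
position: [0.594, -0.014, 0.0154]
tool_rot: [0.001, 0.059, 0.998, -0.0]
ft_force: [0.1, 0.7, 5.6]
finger_gap: 0.0414
grip_force: 41.4
time: 26.28
position: [0.5941, -0.0142, 0.146]
tool_rot: [0.001, 0.059, 0.998, -0.0]
ft_force: [0.7, -0.0, -1.9]
finger_gap: 0.0414
grip_force: 40.6
```

```bash
python3 -m handwheel '[-0.0079,-0.0426,0,0.01,-0.0079,-0.0426,0,0.01,-0.0079,-0.0426,0,0.01,-0.0079,-0.0426,0,0.01,-0.0079,-0.0426,0,0.01,-0.0079,-0.0426,0,0.01,-0.0079,-0.0426,0,0.01,-0.0079,-0.0426,0,0.01,0,0,0,0,0,0,0,0,0,0,-0.05,0,0,0,-0.04,0,0,0,-0.025,0,0,0,-0.012,0,0,0,-0.007,0,0,0,-0.003,0,0,0,-0.001,0,0,0,0,0]'
```

```text
time: 28.52
position: [0.5303, -0.3551, 0.007]
tool_rot: [0.0, 0.019, 1.0, -0.0]
ft_force: [0.1, 1.1, -1.1]
finger_gap: 0.0412
grip_force: 41.0
```

```bash
python3 -m handwheel '[0,0,0,0,0,0,0,0,0,0,0,0,0,0,0.03,0,0,0,0.05,0,0,0,0.05,0,0.0124,0.0418,0,-0.01,0.0124,0.0418,0,-0.01,0.0124,0.0418,0,-0.01,0.0124,0.0418,0,-0.01,0.0124,0.0418,0,-0.01,0.0124,0.0418,0,-0.01,0.0124,0.0418,0,-0.01,0.0124,0.0418,0,-0.01,0,0,0,0,0,0,0,0]' 1
python3 - <<'E'
from look import *
s=save("scene","s6");save("top","t6")
tell(["choke","terminal","transformer","heatsink"])
cv2.imwrite("pics/c6.png",cv2.resize(s[225:475,145:425,::-1],None,fx=2.4,fy=2.4,interpolation=3))
E
```

```text
time: 30.52
position: [0.6292, -0.0205, 0.1363]
tool_rot: [-0.0, 0.059, 0.998, -0.0]
ft_force: [-0.0, -0.2, 0.4]
finger_gap: 0.0854
grip_force: 0.0
choke top [(0.26, array([190., 245.]), array([0.519, 0.372, 0.013]))]
choke scene [(0.85, array([358., 318.]), array([ 0.631, -0.027,  0.013])), (0.33, array([196., 392.]), array([ 0.43 , -0.354,  0.013]))]
terminal top [(0.59, array([265., 221.]), array([0.588, 0.155, 0.013])), (0.48, array([445., 242.]), array([ 0.523, -0.361,  0.013]))]
terminal scene [(0.67, array([236., 419.]), array([ 0.532, -0.36 ,  0.013]))]
transformer top [(0.63, array([444., 258.]), array([ 0.477, -0.356,  0.013]))]
transformer scene [(0.82, array([217., 405.]), array([ 0.482, -0.354,  0.013]))]
heatsink top [(0.63, array([444., 277.]), array([ 0.423, -0.355,  0.013]))]
heatsink scene [(0.91, array([196., 394.]), array([ 0.431, -0.357,  0.013]))]
```

View pics/c6.png

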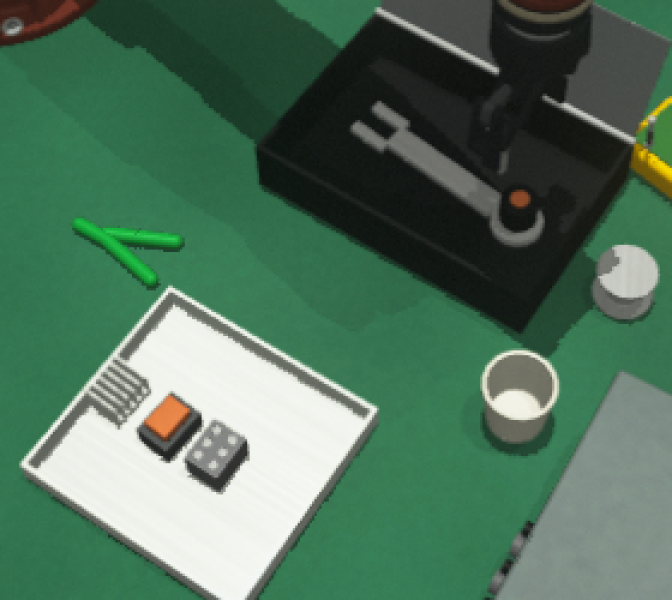

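```bash
python3 -m handwheel '[0.001,-0.001,-0.05,0,0,0,-0.04,0,0,0,-0.02,0,0,0,-0.008,0,0,0,0,0]' 1 && python3 -m handwheel '[0,0,0,0,0,0,0,0,0,0,0,0,0,0,0,0,0,0,0,0,0,0,0,0]' 0 40 && python3 -m handwheel '[0,0,0.02,0,0,0,0.04,0,0,0,0.05,0,0,0,0.02,0,0,0,0,0]'
```

```text
time: 31.65
position: [0.6307, -0.0215, 0.0191]
tool_rot: [0.0, 0.059, 0.998, -0.0]
ft_force: [1.1, -0.1, 0.3]
finger_gap: 0.0856
grip_force: 0.0
time: 32.4
position: [0.6308, -0.0213, 0.0193]
tool_rot: [0.001, 0.059, 0.998, 0.0]
ft_force: [-2.0, 1.3, 5.9]
finger_gap: 0.0349
grip_force: 39.6
time: 33.02
position: [0.6312, -0.0216, 0.1502]
tool_rot: [0.002, 0.059, 0.998, -0.0]
ft_force: [0.1, 0.5, -1.0]
finger_gap: 0.0345
grip_force: 40.0
```

```bash
python3 -m handwheel '[-0.006,-0.0419,0,0.01,-0.006,-0.0419,0,0.01,-0.006,-0.0419,0,0.01,-0.006,-0.0419,0,0.01,-0.006,-0.0419,0,0.01,-0.006,-0.0419,0,0.01,-0.006,-0.0419,0,0.01,-0.006,-0.0419,0,0.01,0,0,0,0,0,0,0,0,0,0,-0.05,0,0,0,-0.04,0,0,0,-0.025,0,0,0,-0.012,0,0,0,-0.007,0,0,0,-0.003,0,0,0,-0.001,0,0,0,0,0]'
```

```text
time: 35.28
position: [0.5826, -0.3568, 0.0111]
tool_rot: [0.0, 0.019, 1.0, -0.0]
ft_force: [0.5, -0.1, -1.7]
finger_gap: 0.0347
grip_force: 40.2
```

```bash
python3 -m handwheel '[0,0,0,0,0,0,0,0,0,0,0,0,0,0,0.03,0,0,0,0.05,0,0,0,0.05,0,0,0,0.05,0,0,0,0.05,0,0,0,0,0]' 1
python3 - <<'E'
from look import *
s=save("scene","s7");t=save("top","t7")
tell(["choke","terminal","transformer","heatsink"],cams=("scene",))
H["spanner_eye"]=.013
tell(["spanner","spanner_eye","hook_tip","hook_seat"])
for cam in("top","scene"):
    r=trace("spanner",cam)
    if r:
        m=r[0]["region"].astype(np.uint8);v,u=np.nonzero(m)
        P=np.array([at(cam,p,.013)[:2] for p in zip(u,v)],np.float32)
        (ctr,wh,ang)=cv2.minAreaRect(P);w,V=np.linalg.eigh(np.cov(P.T));print(cam,r[0]["p"],np.array(ctr),np.array(wh),ang,V[:,1],P.mean(0))
a=cv2.resize(t[170:295,270:375],None,fx=3.8,fy=3.8,interpolation=3);b=cv2.resize(s[225:475,145:425],None,fx=1.4,fy=1.4,interpolation=3)
im=np.zeros((480,800,3),np.uint8);im[:a.shape[0],:a.shape[1]]=a;im[:b.shape[0],405:405+b.shape[1]]=b
cv2.imwrite("pics/c7.png",im[:,:,::-1])
E
```

```text
time: 36.4
position: [0.5837, -0.3578, 0.2459]
tool_rot: [0.003, 0.019, 1.0, -0.003]
ft_force: [0.6, -0.8, -0.6]
finger_gap: 0.0848
grip_force: 0.0
choke scene [(0.6, array([258., 431.]), array([ 0.584, -0.358,  0.013]))]
terminal scene [(0.8, array([235., 418.]), array([ 0.53 , -0.36 ,  0.013])), (0.26, array([436., 301.]), array([0.764, 0.105, 0.013]))]
transformer scene [(0.67, array([218., 407.]), array([ 0.487, -0.357,  0.013])), (0.64, array([384., 132.]), array([0.403, 0.569, 0.013]))]
heatsink scene [(0.82, array([195., 393.]), array([ 0.429, -0.356,  0.013])), (0.62, array([240., 420.]), array([ 0.541, -0.357,  0.013]))]
spanner top [(0.58, array([325., 237.]), array([ 0.542, -0.017,  0.005]))]
spanner scene [(0.78, array([332., 299.]), array([ 0.555, -0.007,  0.005])), (0.29, array([119., 377.]), array([ 0.268, -0.406,  0.005]))]
spanner_eye top [(0.97, array([325., 204.]), array([ 0.635, -0.017,  0.013]))]
spanner_eye scene [(0.85, array([360., 319.]), array([ 0.637, -0.027,  0.013])), (0.64, array([379., 122.]), array([0.369, 0.605, 0.013]))]
hook_tip top [(0.59, array([188., 244.]), array([0.477, 0.316, 0.272]))]
hook_tip scene [(0.82, array([377., 117.]), array([0.479, 0.32 , 0.272]))]
hook_seat top [(0.7, array([188., 241.]), array([0.531, 0.377, 0.013]))]
hook_seat scene [(0.7, array([384., 134.]), array([0.405, 0.564, 0.013])), (0.54, array([217., 403.]), array([ 0.481, -0.351,  0.013]))]
top 0.71 [ 0.548 -0.011] [0.048 0.208] 81.22518920898438 [-0.986  0.165] [ 0.545 -0.009]
scene 0.97 [ 0.552 -0.006] [0.056 0.216] 79.95845031738281 [-0.983  0.186] [ 0.553 -0.006]
```

View pics/c7.png

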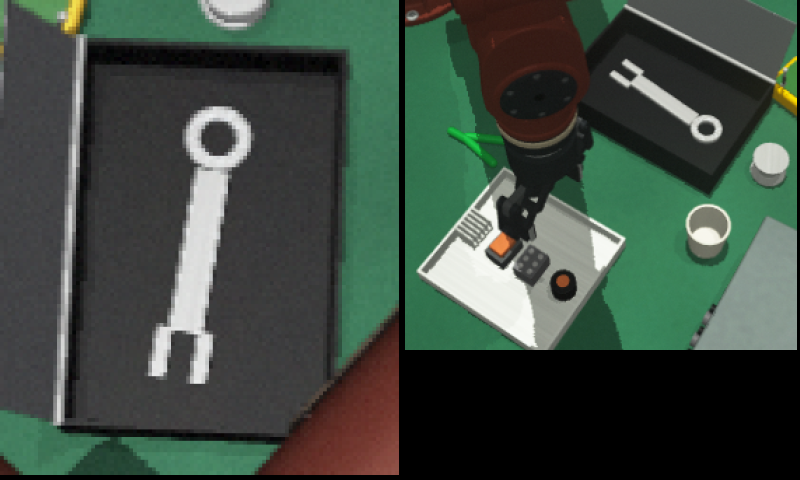

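```bash
python3 -m handwheel '[-0.0042,0.0439,0,-0.0175,-0.0042,0.0439,0,-0.0175,-0.0042,0.0439,0,-0.0175,-0.0042,0.0439,0,-0.0175,-0.0042,0.0439,0,-0.0175,-0.0042,0.0439,0,-0.0175,-0.0042,0.0439,0,-0.0175,-0.0042,0.0439,0,-0.0175,0,0,-0.05,0,0,0,-0.05,0,0,0,-0.05,0,0,0,-0.05,0,0,0,-0.02,0,0,0,0,0,0,0,0,0]' 1 80
```

```text
time: 39.08
position: [0.5495, -0.0056, 0.0218]
tool_rot: [0.001, 0.089, 0.996, -0.0]
ft_force: [0.1, -0.7, -0.4]
finger_gap: 0.0854
grip_force: 0.0
```

```bash
python3 -m handwheel '[0,-0.001,-0.01,0,0,0,-0.0055,0,0,0,0,0,0,0,0,0]' && python3 -m handwheel '[0,0,0,0,0,0,0,0,0,0,0,0,0,0,0,0,0,0,0,0,0,0,0,0,0,0,0,0]' 0 80
```

```text
time: 39.58
position: [0.5487, -0.0063, 0.005]
tool_rot: [0.0, 0.089, 0.996, 0.0]
ft_force: [0.5, 0.1, 0.0]
finger_gap: 0.0856
grip_force: 0.0
time: 40.45
position: [0.5489, -0.0065, 0.0053]
tool_rot: [0.0, 0.089, 0.996, -0.0]
ft_force: [-1.6, 0.0, 5.8]
finger_gap: 0.0234
grip_force: 80.6
```

```bash
python3 -m handwheel '[0,0,0.01,0,0,0,0.03,0,0,0,0.04,0,0,0,0.04,0,0,0,0.04,0,0,0,0,0]'
python3 - <<'E'
from look import *
save("scene","s8");save("top","t8")
H["spanner_eye"]=.013+.16;H["spanner"]=.165
tell(["spanner","spanner_eye"])
E
```

```text
time: 41.2
position: [0.5505, -0.0067, 0.1687]
tool_rot: [0.003, 0.089, 0.996, -0.0]
ft_force: [0.2, -0.8, -3.4]
finger_gap: 0.0232
grip_force: 78.9
spanner top []
spanner scene [(0.75, array([334., 254.]), array([ 0.552, -0.004,  0.165])), (0.35, array([238., 420.]), array([ 0.587, -0.407,  0.165]))]
spanner_eye top [(0.56, array([446., 259.]), array([ 0.45 , -0.327,  0.173]))]
spanner_eye scene [(0.76, array([366., 274.]), array([ 0.634, -0.021,  0.173]))]
```

```bash
python3 -m handwheel '[0,0,0.035,0,0,0,0.035,0,0,0,0.035,0,0,0,0.035,0,-0.0153,0.0298,0,0.045,-0.0153,0.0298,0,0.045,-0.0153,0.0298,0,0.045,-0.0153,0.0298,0,0.045,-0.0153,0.0298,0,0.045,-0.0153,0.0298,0,0.045,-0.0153,0.0298,0,0.045,-0.0153,0.0298,0,0.045,-0.0153,0.0298,0,0.045,-0.0153,0.0298,0,0.045,0,0,0,0,0,0,0,0]'
python3 - <<'E'
from look import *
s=save("scene","s9");t=save("top","t9")
z=read_state()["position"][2];H["spanner_eye"]=z+.008;H["spanner"]=z
tell(["spanner","spanner_eye","hook_tip"])
a=cv2.resize(t[200:300,130:270],(400,286),interpolation=3);b=cv2.resize(s[60:240,290:430],(390,501),interpolation=3)
im=np.zeros((510,800,3),np.uint8);im[:286,:400]=a;im[:501,405:795]=b
cv2.imwrite("pics/c9.png",im[:,:,::-1])
E
```

```text
time: 43.5
position: [0.3956, 0.2914, 0.3042]
tool_rot: [-0.0, -0.136, 0.991, -0.0]
ft_force: [-0.4, -0.3, -2.1]
finger_gap: 0.0234
grip_force: 79.2
spanner top [(0.66, array([195., 282.]), array([0.381, 0.29 , 0.304]))]
spanner scene [(0.64, array([341., 100.]), array([0.398, 0.296, 0.304]))]
spanner_eye top [(0.85, array([183., 240.]), array([0.479, 0.321, 0.312])), (0.58, array([245., 307.]), array([0.324, 0.171, 0.312]))]
spanner_eye scene [(0.8, array([378., 108.]), array([0.486, 0.305, 0.312]))]
hook_tip top []
hook_tip scene [(0.66, array([379., 119.]), array([0.486, 0.318, 0.272]))]
```

View pics/c9.png

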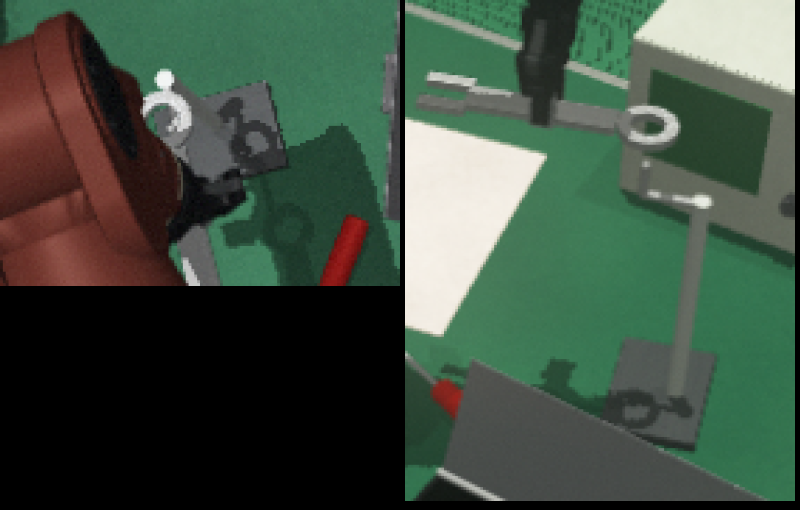

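```bash
python3 - <<'E'
from look import *
print(at("scene",(375.7,117.8),.272),at("scene",(377.5,104.9),.312),at("top",(188.1,239.2),.312))
print(at("scene",(377.5,104.9),.308), proj("scene",(.477,.315,.312)),proj("top",(.477,.315,.312)))
E
```

```text
[0.478 0.317 0.272] [0.48  0.314 0.312] [0.482 0.308 0.312]
[0.478 0.319 0.308] (np.float64(376.5252803979912), np.float64(104.1959807233811)) (np.float64(184.92260897204446), np.float64(241.3784702333703))
```

```bash
python3 -m handwheel '[-0.001,0.001,-0.015,0,0,0,-0.015,0,0,0,-0.012,0,0,0,-0.01,0,0,0,0,0,0,0,0,0]'
python3 - <<'E'
from look import *
s=save("scene","s10");b=cv2.resize(s[60:240,290:430],(467,600),interpolation=3);cv2.imwrite("pics/c10.png",b[:,:,::-1])
E
```

```text
time: 44.65
position: [0.3947, 0.2927, 0.2532]
tool_rot: [0.0, -0.136, 0.991, 0.0]
ft_force: [0.5, 0.1, -2.7]
finger_gap: 0.0233
grip_force: 79.2
```

View pics/c10.png

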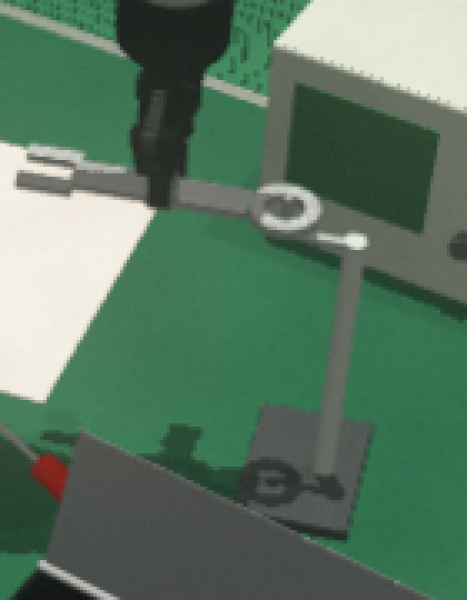

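```bash
python3 -m handwheel '[0,0,0,0,0,0,0,0,0,0,0,0,0,0,0,0,0,0,0,0,0,0,0,0,0,0,0,0,0,0,0,0,0,0,0,0]' 1 && python3 -m handwheel '[0,0,0.03,0,0,0,0.04,0,0,0,0.04,0,-0.01,-0.04,0.02,0,0,-0.04,0,0,0,-0.04,0,0,0,-0.04,0,0,0,-0.04,0,0,0,0,0,0]' 
python3 - <<'E'
from look import *
s=save("scene","s11");t=save("top","t11")
H["spanner_eye"]=.228
tell(["spanner_eye"])
tell("heatsink transformer terminal choke".split(),cams=("scene",))
b=cv2.resize(s[60:320,260:430],(392,600),interpolation=3);a=cv2.resize(t[190:310,150:270],(400,400),interpolation=3);im=np.zeros((600,800,3),np.uint8);im[:,:392]=b;im[:400,400:]=a;cv2.imwrite("pics/c11.png",im[:,:,::-1])
E
```

```text
time: 45.82
position: [0.3946, 0.2927, 0.2528]
tool_rot: [-0.0, -0.136, 0.991, 0.0]
ft_force: [0.0, -0.2, 0.2]
finger_gap: 0.0856
grip_force: 0.0
time: 46.95
position: [0.3848, 0.0908, 0.3828]
tool_rot: [0.0, -0.134, 0.991, -0.0]
ft_force: [-0.4, 0.5, 0.2]
finger_gap: 0.0856
grip_force: 0.0
spanner_eye top [(0.63, array([188., 231.]), array([0.518, 0.329, 0.228]))]
spanner_eye scene [(0.7, array([394., 137.]), array([0.525, 0.328, 0.228])), (0.67, array([370., 213.]), array([0.584, 0.085, 0.228]))]
heatsink scene [(0.6, array([194., 394.]), array([ 0.43 , -0.36 ,  0.013]))]
transformer scene []
terminal scene [(0.68, array([237., 419.]), array([ 0.535, -0.358,  0.013]))]
choke scene [(0.81, array([259., 432.]), array([ 0.586, -0.359,  0.013])), (0.66, array([380., 200.]), array([0.513, 0.321, 0.013]))]
```

View pics/c11.png

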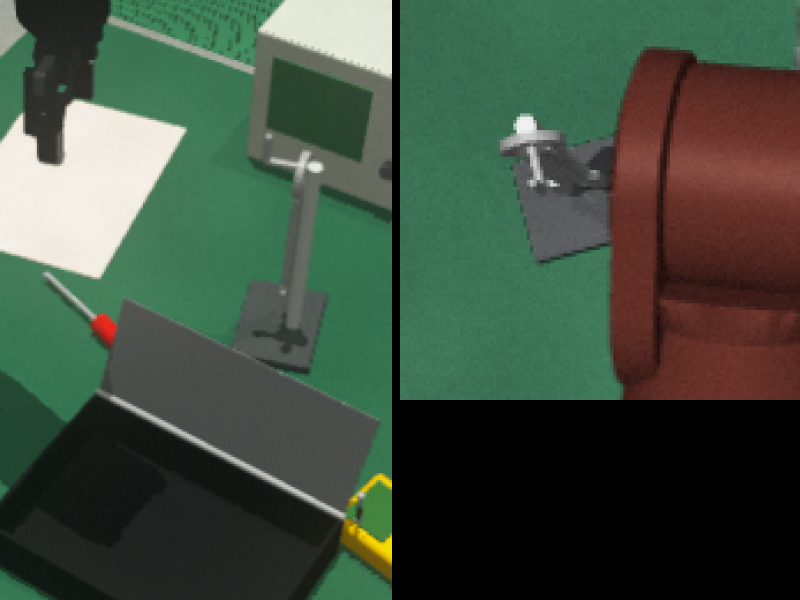

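```bash
python3 -m handwheel '[0.033,0.0178,0,-0.062,0.033,0.0178,0,-0.062,0.033,0.0178,0,-0.062,0.033,0.0178,0,-0.062,0.033,0.0178,0,-0.062,0,0,-0.0476,0,0,0,-0.0476,0,0,0,-0.0476,0,0,0,-0.0476,0,0,0,-0.0476,0,0,0,0,0,0,0,0,0]' 0
```

```text
time: 48.85
position: [0.5503, 0.1821, 0.1469]
tool_rot: [0.001, 0.019, 1.0, 0.0]
ft_force: [0.8, -0.2, 0.1]
finger_gap: 0.0001
grip_force: 0.0
```

```bash
python3 -m handwheel '[0,-0.012,-0.0013,0,0,-0.012,-0.0013,0,0,-0.012,-0.0013,0,-0.0005,-0.012,-0.0013,0,-0.0005,-0.012,-0.0013,0,-0.0005,-0.012,-0.0013,0,-0.0005,-0.012,-0.0013,0,-0.0005,-0.012,-0.0013,0,-0.0005,-0.012,-0.0013,0,-0.0005,-0.012,-0.0013,0,-0.0005,-0.012,-0.0013,0,-0.0005,-0.012,-0.0013,0,-0.0005,-0.012,-0.0013,0,-0.0005,-0.012,-0.0013,0,-0.0005,-0.012,-0.0013,0,0,0,0,0,0,0,0,0]'; python3 -m handwheel '[0,-0.01,0.04,0,0,0,0.05,0,0,0,0.05,0,-0.03,0.04,0.05,0,-0.03,0.04,0,0,-0.03,0.03,0,0,0,0,0,0]'
python3 - <<'E'
from look import *
s=save("scene","s12");t=save("top","t12")
tell("heatsink transformer terminal choke flap_edge flap_tab".split(),cams=("scene",))
cv2.imwrite("pics/c12.png",cv2.resize(s[60:480,100:480,::-1],None,fx=1.42,fy=1.42,interpolation=3))
E
```

```text
time: 50.98
position: [0.5436, 0.0018, 0.1254]
tool_rot: [0.0, 0.019, 1.0, 0.0]
ft_force: [0.1, 0.6, -0.3]
finger_gap: -0.0003
grip_force: 0.0
time: 51.85
position: [0.4558, 0.0991, 0.3105]
tool_rot: [0.001, 0.017, 1.0, 0.0]
ft_force: [0.4, 0.3, -0.8]
finger_gap: -0.0004
grip_force: 0.0
heatsink scene [(0.79, array([196., 394.]), array([ 0.433, -0.358,  0.013]))]
transformer scene [(0.78, array([219., 404.]), array([ 0.484, -0.351,  0.013])), (0.74, array([325., 299.]), array([ 0.543, -0.02 ,  0.013]))]
terminal scene [(0.84, array([236., 420.]), array([ 0.534, -0.36 ,  0.013])), (0.56, array([217., 402.]), array([ 0.479, -0.35 ,  0.013]))]
choke scene [(0.66, array([258., 434.]), array([ 0.587, -0.363,  0.013]))]
flap_edge scene [(0.72, array([330., 289.]), array([ 0.554, -0.019,  0.06 ]))]
flap_tab scene [(0.96, array([350., 246.]), array([0.554, 0.063, 0.123]))]
```

View pics/c12.png

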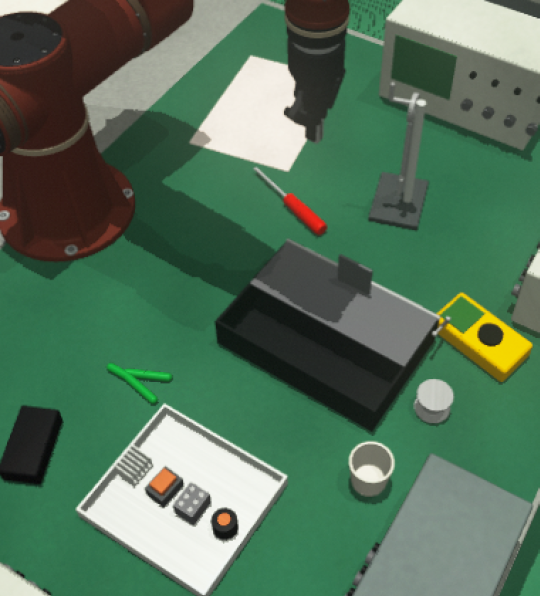

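```bash
python3 - <<'E'
from look import *
save("scene","s13");save("top","t13")
H.update(spanner_eye=.228,hook_seat=.228,spanner=.143)
tell(["spanner_eye","hook_seat","spanner"])
print(at("top",(188,241),.228),at("scene",(384,134),.228))
s=cv2.imread("pics/s13.png");cv2.imwrite("pics/c13.png",cv2.resize(s[110:225,350:420],(366,600),interpolation=3))
E
```

```text
spanner_eye top [(0.75, array([184., 232.]), array([0.516, 0.337, 0.228])), (0.48, array([439., 248.]), array([ 0.47 , -0.3  ,  0.228]))]
spanner_eye scene [(0.71, array([230., 416.]), array([ 0.591, -0.428,  0.228])), (0.68, array([194., 395.]), array([ 0.519, -0.427,  0.228]))]
hook_seat top [(0.6, array([190., 242.]), array([0.49 , 0.321, 0.228])), (0.16, array([324., 234.]), array([ 0.508, -0.013,  0.228]))]
hook_seat scene [(0.69, array([382., 134.]), array([0.496, 0.322, 0.228]))]
spanner top [(0.78, array([196., 237.]), array([0.517, 0.327, 0.143])), (0.53, array([441., 223.]), array([ 0.552, -0.325,  0.143]))]
spanner scene [(0.66, array([389., 162.]), array([0.519, 0.331, 0.143]))]
[0.493 0.327 0.228] [0.5   0.325 0.228]
```

View pics/c13.png

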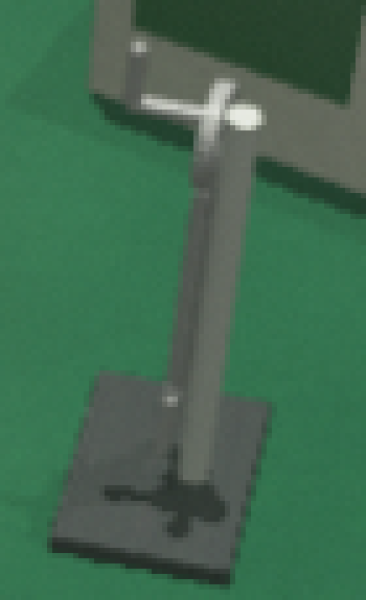

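```bash
python3 -c "
from station import *
print(hand_in())"
```

```text
the job is handed in; nothing more can be done
None
```

The job is handed in: bin cover opened, the four parts present (heatsink, transformer, terminal, choke; no relay found) set apart on the tray floor, spanner hanging by its ring on the hook's bar but about 2 cm past the nominal seat and close to or touching the post, and the bin cover snapped shut.

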